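# Vent the plant sprayer

### The job

The plant sprayer is still under pressure and must be vented before it is put away. Unscrew the small knurled lock nut on its valve (anticlockwise from above) as far up as it goes, gripping it lightly and following it up as it climbs so that the valve does not open before the nut is all the way up. Then let go of the nut, press the freed tip of the pin down until it is felt to rest on its stop, gently, never forcing it, and hold it on the stop for two full seconds, let it spring back up, and leave the nut backed off and the pot, the glass and the bottle beside the sprayer where they stand.

Things in the scene. Friction and masses are not known exactly. Their poses are not given: they have to be found in the camera images.
- sprayer: Plant sprayer: white pressure tank, 120 mm across, 124 mm high, fixed in a terracotta saucer 172 mm across. Origin: centre of its underside, on the table; z up. On top: a black pump with a T handle (60 mm along y, 18 mm wide, its top 151 mm above the table) 20 mm to +x of the centre, and the upright brass valve 32 mm to -x. A spray nozzle sticks out to +y, below 150 mm.
- seat (a point): Centre of the top face of the valve's upright brass stem, 172 mm above the table: the seat of the lock nut. The stem is 8 mm in diameter and free for 35 mm below the seat; the valve is the tallest part of the sprayer. Site axes as the sprayer's.
- nut: The lock nut: a knurled brass cylinder, 14 mm in diameter, 10 mm high, on the vertical steel pin of 5 mm diameter. Origin: centre of its underside (its middle is 5 mm above); z up. It turns and climbs on the pin's coarse thread and stays captive on the pin. Its knurl grips alike at any yaw; a squeeze of 10 to 20 N turns it.
- nut_turn (a joint): How far the lock nut has been unscrewed, rad: 0 = screwed down on its seat, 4.4 = stopped at the top of its thread; it starts between 0 and 0.5. Grows anticlockwise seen from above. The nut climbs 2 mm per rad relative to the pin (8.8 mm in all). Turning takes about 0.04 N m; it stays where it is left, also when pushed down.
- tip: The pin's tip: a steel button of 6.4 mm diameter, 4 mm high, on top of the pin. Origin: centre of its underside. With the pin up, its top is 24 mm above the stem's seat: 14 mm above the nut's top when the nut is down, 5.2 mm above it when the nut is fully up.
- tip_top (a point): Centre of the top face of the pin's tip, on the valve's vertical axis.
- pin (a joint): How far the pin is pushed down, m: 0 = up (valve shut), grows downward to a hard stop (valve fully open) 3.2 to 8 mm down: where differs each time and must be felt. A spring pushes it up, 1.5 N at the top, 0.3 N more per mm; over 5 N means the stop. With the nut down it is locked: it goes down only by the gap from nut to seat. A nut held level while unscrewed drives the pin down.
- pot: Terracotta plant pot, 80 mm across, 70 mm high, near the sprayer; origin under its centre.
- tumbler: Glass tumbler, 70 mm across, 90 mm high, near the sprayer; origin under its centre.
- feed: Green bottle of plant feed, 52 mm across, 130 mm high, near the sprayer; origin under its centre.
Things that resemble listed ones, but are neither listed nor needed, are in the scene too. What is shaped like the sprayer but green, red or turquoise is not meant.

How it is judged:
On the way, in this order (a step that is already met when the one before it is completed fails the run):
1. the lock nut is unscrewed to the top of its thread, the valve still shut (value of joint nut_turn above 4.15 rad and value of joint pin below 0.002 m), for 0.2 s.
2. the freed tip is pressed home on its stop and held for two seconds (value of joint pin above 0.003 m and contact force between the fingers and tip above 4.8 N), for 1.8 s.
At the end, for the whole second after the job is handed in: The lock nut is still backed off (turned beyond 4.1 rad), the pin has sprung back up (less than 1 mm down), and the pot, tumbler and bottle are within 30 mm of where they stood (value of joint nut_turn above 4.1 rad and value of joint pin below 0.001 m and velocity of joint nut_turn below 0.1 rad/s and distance of each of pot, tumbler, feed from where it was at the start of the episode below 0.03 m); the robot touches nothing.
It fails at once if the valve opens (pin more than 2.5 mm down) before the nut is backed off (value of joint nut_turn below 3.7 rad and value of joint pin above 0.0025 m).
It fails at once if the pin's tip is pushed with more than 16 N (contact force between anything else and tip above 16 N).
It fails at once if the lock nut is loaded with more than 60 N (contact force between anything else and nut above 60 N).
It fails at once if the pot, tumbler or bottle is knocked over or pushed more than 30 mm (distance of any of pot, tumbler, feed from where it was at the start of the episode above 0.03 m).
It also fails if it takes over 67 s, if anything falls off the work surface, if the arm or the gripper's body presses on something with over 40 N, if the wrist force passes 120 N, or if a joint passes its speed limit or range.

### The arm

A 7-joint arm with a two-finger parallel gripper is mounted at the origin on the work surface. World frame = base frame: x ahead of the robot, y to its left, z up, the work surface at z = 0. Lengths are in m, angles in rad, forces in N, time in s.
With the tool pointing down it reaches from about 0.4 to 0.875 m from the base axis. Payload 19.3 kg.
Tool frame: the origin (TCP) lies at the very end of the fingers, on their centre line; the grasp point (between the pads) lies 19 mm behind it; z points along the fingers, y is the line along which they close (so a half turn about z gives the same grasp; the last joint's range is limited). The gripper opens to 85 mm and grips with 20 to 120 N. Pads are 22 mm wide; open, the fingers measure 114 mm over their backs; the gripper's body (76 mm by 85 mm) begins 54 mm behind the grasp point. The pads swing forward as they close: fully open they stand 13 mm farther back than shut.
Start: joints at [-1.319, 0.521, -0.036, 1.599, 0.021, 1.021, -0.113], TCP at [0.198, 0.593, 0.231] pointing down, gripper open.
Joint ranges: [-2.91, 2.91], [-0.3, 2.13], [-1.5, 1.42], [0.17, 2.43], [-1.26, 4.41], [0.16, 1.93], [-2.52, 2.52]. Speed limits (rad/s): [1.89, 1.89, 2.39, 2.39, 3.01, 3.01, 3.01].

### API

Orientations are given as [roll, pitch, yaw] about the fixed x, y, z axes, in that order (R = Rz(yaw) Ry(pitch) Rx(roll)).
In Python, from workcell import bot gives the robot as it stands.
- The arm moves only by the shell command python3 -m crank 'ROWS' [FORCE]. ROWS is a JSON object of lists of equal length, an entry for each row: "travel": the shift along the world's x, y, z in cm, a list of three; "turn": the turn, a rotation vector about the world's x, y, z in degrees, a list of three; "gripper": the closure, from 0 (fully open) to 1 (shut). A call has exactly 5 rows; each row is the pose to reach, as a shift and turn from the pose commanded when the call began; what a row does not reach only later rows make up. A row lasts 1/10 s, in which the tool goes at most 50 mm and 8.59 degrees, less where a joint would pass 70% of its speed; a pose out of reach is approached as far as the arm can. A call with a gripper value outside its range is refused whole. The fingers move at their own pace and stop on an object; FORCE is the grip in N (left out, the last holds). Time passes only in rows, so rows that repeat a pose let the fingers close, or fill a call up. It gives the time, the measured TCP pose, the force, the opening and the grip force at its end, in the units of the state.
- bot.observe(): the state, without advancing time (a new reading comes with each control period).
- bot.grab_frame(name): name is "side" or "top" or "wrist"; returns a dict with "pixels" (420x560x3 uint8, red, green, blue), "fx", "fy", "cx", "cy" (pixels), "extrinsics" (4x4, takes a point from world to camera coordinates). Camera axes: x right, y down, z forward; pixel columns grow to the right and rows downward; lengths in m; the calibration is good to about 2 mm. A picture is of the moment at which its call begins. There is no depth.
- bot.job_done(): hands the job in; it is judged then, once.
The state is a dict: "clock": time; "qpos": joint angles; "qd": joint speeds; "joint_efforts": joint torques, N m; "position": TCP position; "tool_rot": TCP orientation; "force": force on the tool from outside, world axes, zero at the start; "moment": the same for the moment, N m; "grip_width": finger opening in m; "finger_force": force on a finger pad.
Only numpy, scipy, OpenCV 4.12 (cv2) and the standard library are available. Lean on these libraries where they do the work, as an engineer would, in place of code of your own. Each camera call takes 0.05 s, during which the arm holds its last target. There are 200 camera calls.

## Working session

There is one attempt and no reset: what is moved stays moved. The work goes in short steps, Python scripts to look and compute and a shell command to move; the robot and the scene stay as the last step left them, time stands still between calls to the robot, and variables do not carry over. Pictures are saved under pics/ and viewed, at most 10 in all, crops included, and the job is handed in when it is done.

```bash
mkdir -p pics
python3 - <<'E'
from workcell import bot
import cv2,numpy as np,pickle
d={}
for n in("side","top"):
    f=bot.grab_frame(n);d[n]=f
    cv2.imwrite(f"pics/{n}0.png",np.ascontiguousarray(f["pixels"][:,:,::-1]))
    E=np.array(f["extrinsics"]);print(n,f["fx"],f["fy"],f["cx"],f["cy"],np.round(E,3).tolist(), (-E[:3,:3].T@E[:3,3]).round(3))
pickle.dump(d,open("f0.pkl","wb"))
s=bot.observe();print({k:np.round(v,3).tolist() for k,v in s.items()})
E
```

```text
side 422.6422705466066 422.6422705466066 284.3234415404444 205.79945743963748 [[0.904, -0.426, 0.027, -0.467], [-0.174, -0.426, -0.888, 0.229], [0.39, 0.798, -0.459, 0.739], [0.0, 0.0, 0.0, 1.0]] [ 0.174 -0.691  0.556]
top 501.058828846809 501.058828846809 283.88324817522897 211.12780538992277 [[-0.026, -0.999, -0.026, 0.039], [-0.992, 0.029, -0.12, 0.515], [0.121, 0.023, -0.992, 1.363], [0.0, 0.0, 0.0, 1.0]] [ 0.347 -0.007  1.416]
{'clock': 0.1, 'qpos': [-1.319, 0.522, -0.036, 1.6, 0.021, 1.021, -0.113], 'qd': [-0.0, -0.001, -0.002, -0.003, 0.0, 0.0, 0.001], 'joint_efforts': [0.002, -92.849, 1.984, -37.054, 0.018, 0.005, -0.0], 'position': [0.198, 0.593, 0.231], 'tool_rot': [-3.141, 0.0, 2.82], 'force': [0.011, -0.471, -0.074], 'moment': [-0.021, -0.034, -0.043], 'finger_force': 0.0, 'grip_width': 0.085}
```

View pics/side0.png

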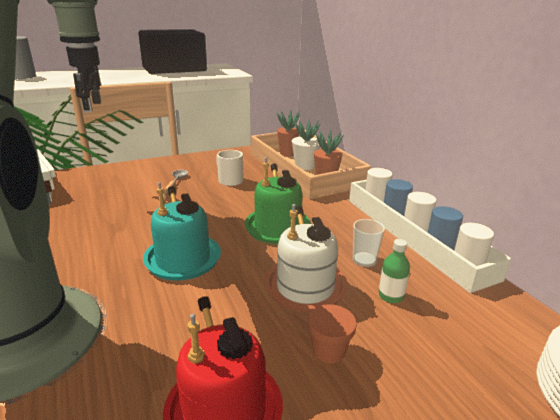

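View pics/top0.png

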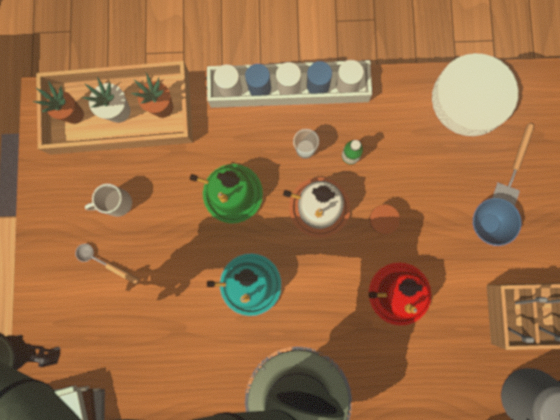

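Side view: the white sprayer is at about (307,262), with its valve at (293,222). The pot is at (331,333), the glass at (367,243) and the bottle at (395,275). In the top view its tank is at (321,204), the valve near (320,212). I'll enlarge both.

Run:
```python
import cv2,numpy as np
a=cv2.imread("pics/side0.png")[195:270,265:340];b=cv2.imread("pics/top0.png")[170:245,282:357]
o=np.hstack([cv2.resize(i,(400,400),interpolation=cv2.INTER_CUBIC) for i in(a,b)])
cv2.imwrite("pics/c0.png",o)
```

```text
(no output)
```

View pics/c0.png

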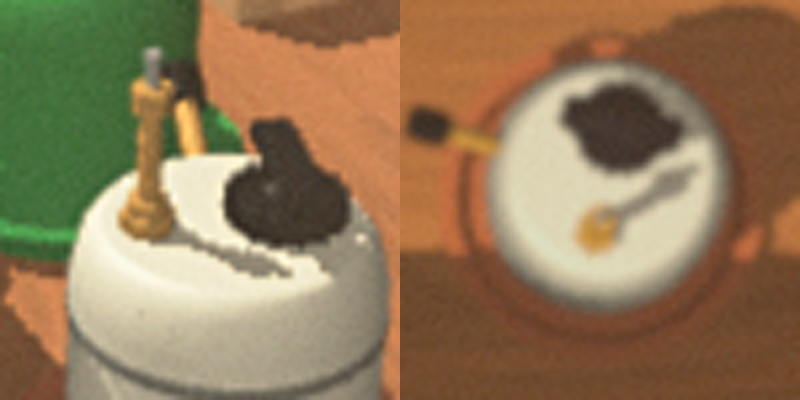

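The crops show the steel tip at side pixel (293.3,204.2) and top pixel (320.6,209.8), with the nut just below it. The pump handle lies farther from the robot, and the nozzle sticks out to the left.

```bash
cat > h.py <<'E'
import numpy as np,pickle
def ray(f,u,v):
    E=np.array(f["extrinsics"]);R=E[:3,:3];c=-R.T@E[:3,3]
    d=R.T@np.array([(u-f["cx"])/f["fx"],(v-f["cy"])/f["fy"],1]);return c,d
def atz(f,u,v,z):
    c,d=ray(f,u,v);return c+d*(z-c[2])/d[2]
def proj(f,p):
    E=np.array(f["extrinsics"]);q=E[:3,:3]@p+E[:3,3];return np.array([f["fx"]*q[0]/q[2]+f["cx"],f["fy"]*q[1]/q[2]+f["cy"]])
def tri(obs):
    A=0;b=0
    for f,u,v in obs:
        c,d=ray(f,u,v);d=d/np.linalg.norm(d);P=np.eye(3)-np.outer(d,d);A=A+P;b=b+P@c
    return np.linalg.solve(A,b)
E
python3 - <<'E'
from h import *
d=pickle.load(open("f0.pkl","rb"));S,T=d["side"],d["top"]
print("tri",tri([(S,293.3,204.2),(T,320.6,209.8)]).round(4),"z.196 side",atz(S,293.3,204.2,.196).round(4),"top",atz(T,320.6,209.8,.196).round(4))
t=tri([(S,293.3,204.2),(T,320.6,209.8)])
print("nuttop side",atz(S,265+153/5.333,195+82/5.333,.183).round(4))
print("tank centre top",atz(T,282+213/5.33,170+185/5.33,.11).round(4))
print("pot",atz(T,385,219,.07),"glass",atz(T,306,142,.09),"feed",atz(T,355,147,.13),"feed side",atz(S,400,244,.13))
print("handle",atz(T,282+222/5.33,170+125/5.33,.15),"nozzle",atz(T,282+28/5.33,170+124/5.33,.14))
E
```

```text
tri [ 0.4965 -0.0695  0.1978] z.196 side [ 0.4981 -0.0665  0.196 ] top [ 0.4966 -0.0696  0.196 ]
nuttop side [ 0.4992 -0.0671  0.183 ]
tank centre top [ 0.5205 -0.078   0.11  ]
pot [ 0.48205493 -0.24785878  0.07      ] glass [ 0.69574018 -0.04206707  0.09      ] feed [ 0.66755883 -0.16864649  0.13      ] feed side [ 0.6719327  -0.17660229  0.13      ]
handle [ 0.54405513 -0.08119971  0.15      ] nozzle [0.54895933 0.01177349 0.14      ]
```

```bash
python3 -m crank '{"travel":[[2,-3,1],[4,-6,2],[6,-9,3],[8,-12,4],[10,-15,5]],"turn":[[0,0,0],[0,0,0],[0,0,0],[0,0,0],[0,0,0]],"gripper":[0,0,0,0,0]}' 20
python3 -m crank '{"travel":[[2,-3.5,0.5],[4,-7,1],[6,-10.5,1.5],[8,-14,2],[10,-17.5,2]],"turn":[[0,0,0],[0,0,0],[0,0,0],[0,0,0],[0,0,0]],"gripper":[0,0,0,0,0]}'
python3 -m crank '{"travel":[[2,-3.5,0],[4,-7,0],[6,-10.5,0],[8,-14,0],[9.5,-17.5,0]],"turn":[[0,0,0],[0,0,0],[0,0,0],[0,0,0],[0,0,0]],"gripper":[0,0,0,0,0]}'
python3 -m crank '{"travel":[[0,-3.5,0],[0,-7,0],[0,-10.5,0],[0,-14,0],[0,-16.2,0]],"turn":[[0,0,0],[0,0,0],[0,0,0],[0,0,0],[0,0,0]],"gripper":[0,0,0,0,0]}'
python3 -c "
from workcell import bot
s=bot.observe();print(s['clock'],s['qpos'],s['position'],s['tool_rot'])"
```

```text
clock: 0.6
position: [0.2982, 0.4415, 0.2815]
tool_rot: [-3.141, -0.0, 2.82]
force: [0.1, 1.4, 0.2]
grip_width: 0.0855
finger_force: 0.0
clock: 1.1
position: [0.3984, 0.2664, 0.3018]
tool_rot: [3.141, 0.0, 2.82]
force: [1.1, 0.6, -0.3]
grip_width: 0.0857
finger_force: 0.0
clock: 1.6
position: [0.4934, 0.0913, 0.3012]
tool_rot: [-3.141, 0.0, 2.82]
force: [1.4, 0.6, -0.3]
grip_width: 0.0854
finger_force: 0.0
clock: 2.1
position: [0.4922, -0.0717, 0.3012]
tool_rot: [-3.141, -0.0, 2.818]
force: [1.1, 0.2, 0.2]
grip_width: 0.0852
finger_force: 0.0
2.1 [-0.23157468  0.24847668  0.31517168  1.85155781 -0.08715245  1.05517328
  1.36451344] [ 0.49221588 -0.07166895  0.30123873] [-3.14104902e+00 -7.37288158e-05  2.81771936e+00]
```

```bash
for i in 1 2 3 4 5; do python3 -m crank '{"travel":[[0,0,0],[0,0,0],[0,0,0],[0,0,0],[0,0,0]],"turn":[[0,0,-8.4],[0,0,-16.8],[0,0,-25.2],[0,0,-33.6],[0,0,-42]],"gripper":[0,0,0,0,0]}' >/dev/null; done
python3 - <<'E'
from workcell import bot
import cv2,numpy as np,pickle
from h import *
d={}
for n in("side","wrist"):
    f=bot.grab_frame(n);d[n]=f
    cv2.imwrite(f"pics/{n}1.png",np.ascontiguousarray(f["pixels"][:,:,::-1]))
pickle.dump(d,open("f1.pkl","wb"))
s=bot.observe();print(s['clock'],s['qpos'].round(3),s['position'],s['tool_rot'],s['force'],s['moment'])
f=d["wrist"];E=np.array(f["extrinsics"]);print((-E[:3,:3].T@E[:3,3]).round(3),E[:3,:3].round(2),f["fx"],proj(f,np.array([.497,-.0685,.196])))
E
```

```text
4.7 [-0.797  0.436  1.129  1.873 -0.438  1.113 -1.922] [ 0.49259113 -0.06895071  0.30098065] [ 3.14049477e+00 -9.94190393e-05 -8.48046263e-01] [-0.17365891  0.43817114 -0.17042432] [-0.02349789 -0.00107706 -0.03209191]
[ 0.543 -0.128  0.444] [[-0.76 -0.65 -0.  ]
 [-0.62  0.72  0.3 ]
 [-0.2   0.23 -0.95]] 343.0213364045996 [277.41707892 205.19487673]
```

View pics/wrist1.png

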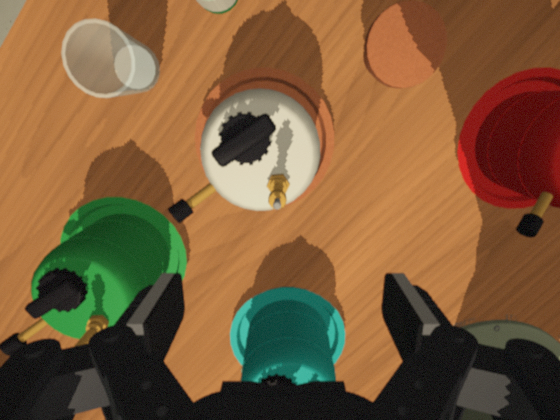

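The wrist view shows the white sprayer's tip at about (277,204), where (277.4,205.2) was predicted. I'll enlarge it.

Run:
```python
import cv2,numpy as np
a=cv2.imread("pics/wrist1.png")[165:215,250:300];b=cv2.imread("pics/side1.png")[195:245,270:320]
o=np.hstack([cv2.resize(i,(400,400),interpolation=cv2.INTER_CUBIC) for i in(a,b)])
cv2.imwrite("pics/c1.png",o)
```

```text
(no output)
```

View pics/c1.png

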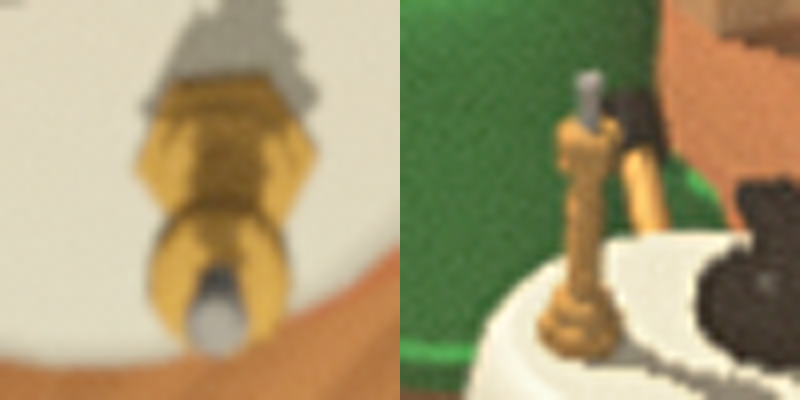

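The tip's face centre is at wrist pixel (276.7,205.8) and side pixel (293.3,204.3).

Run:
```python
from h import *
d=pickle.load(open("f0.pkl","rb"));e=pickle.load(open("f1.pkl","rb"))
S,T,W=d["side"],d["top"],e["wrist"]
w,s=(W,276.7,205.8),(S,293.3,204.3)
print(atz(*w,.196),atz(*s,.196),tri([w,s]),tri([w,s,(T,320.6,209.8)]))
```

```text
[ 0.49710067 -0.06778314  0.196     ] [ 0.49792472 -0.06684795  0.196     ] [ 0.49727536 -0.0679871   0.19669015] [ 0.49690846 -0.06884194  0.19724778]
```

```bash
python3 -m crank '{"travel":[[0.2,0,-1],[0.45,0.1,-2],[0.45,0.1,-3],[0.45,0.1,-4],[0.45,0.1,-4]],"turn":[[0,0,-6],[0,0,-12],[0,0,-18],[0,0,-22],[0,0,-22]],"gripper":[0,0.2,0.4,0.4,0.4]}' 20
python3 -c "
from workcell import bot
s=bot.observe();print(s['clock'],s['qpos'].round(3),s['position'],s['tool_rot'],s['moment'])"
```

```text
clock: 5.2
position: [0.4966, -0.0679, 0.2602]
tool_rot: [3.139, 0.0, -1.227]
force: [0.1, -0.4, 0.1]
grip_width: 0.0513
finger_force: 0.0
5.2 [-0.788  0.549  1.173  1.918 -0.578  1.071 -2.169] [ 0.49661589 -0.06792943  0.26023971] [ 3.13946417e+00  3.30287223e-04 -1.22659309e+00] [ 0.00348533 -0.0593688  -0.01913196]
```

```bash
python3 -m crank '{"travel":[[0.05,0,-2],[0.05,0,-4],[0.05,0,-6],[0.05,0,-8],[0.05,0,-9]],"turn":[[0,0,0],[0,0,0],[0,0,0],[0,0,0],[0,0,0]],"gripper":[0.4,0.4,0.4,0.4,0.4]}' 20
python3 -m crank '{"travel":[[0,0,-0.5],[0,0,-1],[0,0,-1],[0,0,-1],[0,0,-1]],"turn":[[0,0,0],[0,0,0],[0,0,0],[0,0,0],[0,0,0]],"gripper":[0.5,0.6,0.65,0.68,0.68]}'
python3 - <<'E'
from workcell import bot
import cv2,numpy as np
f=bot.grab_frame("wrist");g=bot.grab_frame("side")
o=np.hstack([cv2.resize(f["pixels"][160:420,150:410],(400,400)),cv2.resize(g["pixels"][150:250,240:340],(400,400),interpolation=2)])
cv2.imwrite("pics/w2.png",np.ascontiguousarray(o[:,:,::-1]))
s=bot.observe();print(s['qpos'].round(3),s['position'],s['force'],s['moment'])
E
```

```text
clock: 5.7
position: [0.4974, -0.0679, 0.1705]
tool_rot: [3.141, 0.001, -1.225]
force: [-0.9, 0.3, 0.7]
grip_width: 0.0512
finger_force: 0.0
clock: 6.2
position: [0.4979, -0.0681, 0.1617]
tool_rot: [-3.141, -0.0, -1.229]
force: [-0.2, 0.4, 0.0]
grip_width: 0.0274
finger_force: 0.0
[-0.667  0.66   1.003  2.018 -0.737  0.877 -2.05 ] [ 0.49784432 -0.0680634   0.16158009] [0.7032721  0.32661064 0.78620617] [ 0.04303376  0.00267064 -0.01442186]
```

View pics/w2.png

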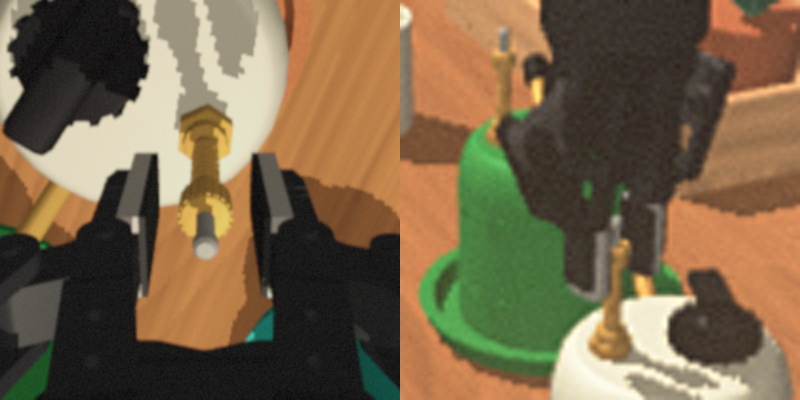

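The fingers straddle the valve, with the tip midway between the pads at crop pixel (206,247), which is wrist pixel (283.6,320.3). The pads span the nut's height.

```bash
python3 - <<'E'
from workcell import bot
from h import *
f=bot.grab_frame("wrist");s=bot.observe();p=s["position"]
print(p,atz(f,283.6,320.3,.196),proj(f,np.array([p[0],p[1],.196])))
E
python3 -m crank '{"travel":[[0,0,0],[0,0,0],[0,0,0],[0,0,0],[0,0,0]],"turn":[[0,0,0],[0,0,0],[0,0,0],[0,0,0],[0,0,0]],"gripper":[0.75,0.8,0.85,0.9,0.9]}' 20
python3 -c "
from workcell import bot
s=bot.observe();print(s['position'],s['force'],s['moment'])"
```

```text
[ 0.49779193 -0.06806452  0.16150773] [ 0.49742878 -0.06902237  0.196     ] [281.80629224 322.1009784 ]
clock: 6.85
position: [0.4977, -0.0681, 0.1613]
tool_rot: [-3.142, 0.0, -1.229]
force: [0.2, -0.0, 1.0]
grip_width: 0.0124
finger_force: 19.5
[ 0.49774253 -0.06806057  0.16130818] [ 0.19257374 -0.02499629  1.03579829] [ 0.11085826 -0.1059386  -0.00147152]
```

```bash
python3 -m crank '{"travel":[[0,-0.03,0.025],[0,-0.03,0.049],[0,-0.03,0.074],[0,-0.03,0.098],[0,-0.03,0.122]],"turn":[[0,0,7],[0,0,14],[0,0,21],[0,0,28],[0,0,35]],"gripper":[0.9,0.9,0.9,0.9,0.9]}' 20
python3 -c "
from workcell import bot
s=bot.observe();print(s['qpos'].round(3),s['force'],s['moment'])"
```

```text
clock: 7.35
position: [0.4979, -0.068, 0.1626]
tool_rot: [-3.141, -0.0, -0.613]
force: [0.4, 2.3, 1.0]
grip_width: 0.0128
finger_force: 19.5
[-0.579  0.575  0.839  2.014 -0.593  0.812 -1.577] [0.38948966 2.34541968 1.00783086] [ 0.58774488 -0.25007424  0.01390894]
```

```bash
python3 -m crank '{"travel":[[0,0.02,0.025],[0,0.02,0.049],[0,0.02,0.074],[0,0.02,0.098],[0,0.02,0.122]],"turn":[[0,0,7],[0,0,14],[0,0,21],[0,0,28],[0,0,35]],"gripper":[0.9,0.9,0.9,0.9,0.9]}' 20
python3 -m crank '{"travel":[[0,0,0.025],[0,0,0.049],[0,0,0.074],[0,0,0.098],[0,0,0.122]],"turn":[[0,0,7],[0,0,14],[0,0,21],[0,0,28],[0,0,35]],"gripper":[0.9,0.9,0.9,0.9,0.9]}' 20
python3 - <<'E'
from workcell import bot
import cv2,numpy as np
s=bot.observe();print(s['qpos'].round(3),s['force'],s['moment'])
f=bot.grab_frame("wrist");g=bot.grab_frame("side")
o=np.hstack([cv2.resize(f["pixels"][260:360,230:330],(400,400),interpolation=2),cv2.resize(g["pixels"][190:240,270:320],(400,400),interpolation=2)])
cv2.imwrite("pics/w3.png",np.ascontiguousarray(o[:,:,::-1]))
E
```

```text
clock: 7.85
position: [0.498, -0.0678, 0.1638]
tool_rot: [-3.141, -0.0, -0.002]
force: [0.6, 3.1, 0.3]
grip_width: 0.0125
finger_force: 19.5
clock: 8.35
position: [0.4979, -0.0676, 0.165]
tool_rot: [-3.141, -0.001, 0.609]
force: [1.6, 5.1, 0.7]
grip_width: 0.0128
finger_force: 19.5
[-0.357  0.468  0.5    2.002 -0.324  0.748 -0.624] [1.61721323 5.05045636 0.65137102] [ 0.92542856 -0.21645144 -0.12731027]
```

View pics/w3.png

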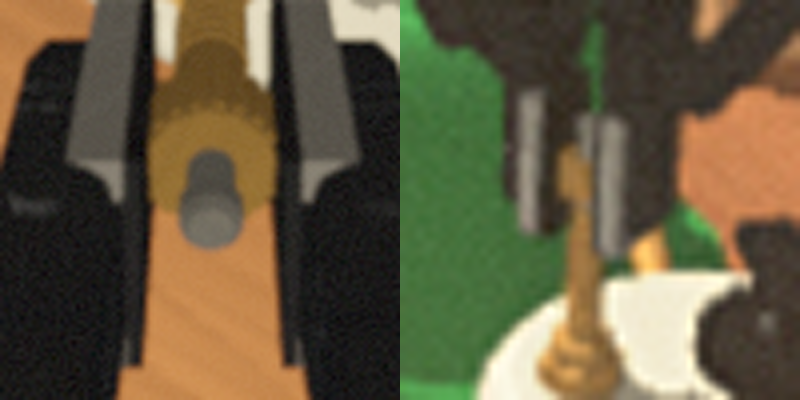

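Wrist crop: the nut sits squarely between the pads and the exposed pin above it is shorter, so it is climbing. I'll continue.

```bash
python3 -m crank '{"travel":[[0,0.05,0.025],[0,0.05,0.049],[0,0.05,0.074],[0,0.05,0.098],[0,0.05,0.122]],"turn":[[0,0,7],[0,0,14],[0,0,21],[0,0,28],[0,0,35]],"gripper":[0.9,0.9,0.9,0.9,0.9]}' 20
python3 -m crank '{"travel":[[0,0.02,0.025],[0,0.02,0.049],[0,0.02,0.074],[0,0.02,0.098],[0,0.02,0.122]],"turn":[[0,0,7],[0,0,14],[0,0,21],[0,0,28],[0,0,35]],"gripper":[0.9,0.9,0.9,0.9,0.9]}' 20
python3 -c "
from workcell import bot
s=bot.observe();print(s['qpos'].round(3),s['force'],s['moment'])"
```

```text
clock: 8.95
position: [0.4978, -0.0674, 0.1662]
tool_rot: [3.142, -0.0, 1.219]
force: [0.5, 2.9, 0.4]
grip_width: 0.0128
finger_force: 19.6
clock: 9.45
position: [0.4976, -0.0674, 0.1674]
tool_rot: [-3.141, -0.0, 1.829]
force: [-1.0, 2.3, 0.8]
grip_width: 0.0127
finger_force: 19.6
[-0.116  0.422  0.172  1.989 -0.104  0.739  0.377] [-1.02060102  2.28024369  0.78914161] [ 0.4001041   0.14255796 -0.05360874]
```

```bash
for i in 1 2; do python3 -m crank '{"travel":[[0,0,0.025],[0,0,0.049],[0,0,0.074],[0,0,0.098],[0,0,0.122]],"turn":[[0,0,7],[0,0,14],[0,0,21],[0,0,28],[0,0,35]],"gripper":[0.9,0.9,0.9,0.9,0.9]}' 20
python3 -c "
from workcell import bot
s=bot.observe();print(s['qpos'].round(3),s['force'],s['moment'])"; done
```

```text
clock: 9.95
position: [0.4974, -0.0675, 0.1685]
tool_rot: [-3.141, -0.0, 2.44]
force: [-0.8, 0.4, 0.9]
grip_width: 0.0128
finger_force: 19.6
[ 0.005  0.414  0.015  1.982 -0.009  0.746  0.895] [-0.82321104  0.43050126  0.86668084] [ 0.19390978  0.30221002 -0.03085599]
clock: 10.45
position: [0.4974, -0.0677, 0.1697]
tool_rot: [-3.141, -0.001, 3.051]
force: [5.7, -0.8, 1.3]
grip_width: 0.0128
finger_force: 19.6
[ 0.124  0.414 -0.138  1.975  0.081  0.758  1.419] [ 5.7417128  -0.7638986   1.30974362] [-0.06146032 -1.33374791  0.00516258]
```

```bash
python3 -m crank '{"travel":[[0,0,0.02],[0,0,0.03],[0,0,0.04],[0,0,0.04],[0,0,0.04]],"turn":[[0,0,5],[0,0,10],[0,0,15],[0,0,20],[0,0,25]],"gripper":[0.9,0.9,0.9,0.9,0.9]}' 20
python3 - <<'E'
from workcell import bot
import cv2,numpy as np
s=bot.observe();print(s['qpos'].round(3),s['force'],s['moment'])
f=bot.grab_frame("wrist");g=bot.grab_frame("side")
o=np.hstack([cv2.resize(f["pixels"][260:360,230:330],(400,400),interpolation=2),cv2.resize(g["pixels"][190:240,270:320],(400,400),interpolation=2)])
cv2.imwrite("pics/w4.png",np.ascontiguousarray(o[:,:,::-1]))
E
```

```text
clock: 10.95
position: [0.4973, -0.0678, 0.17]
tool_rot: [3.142, -0.001, -2.798]
force: [-1.0, -0.7, -0.4]
grip_width: 0.0124
finger_force: 19.6
[ 0.207  0.419 -0.245  1.97   0.143  0.769  1.794] [-1.0410435  -0.70407569 -0.40109487] [-0.11197154  0.21899643 -0.15806817]
```

View pics/w4.png

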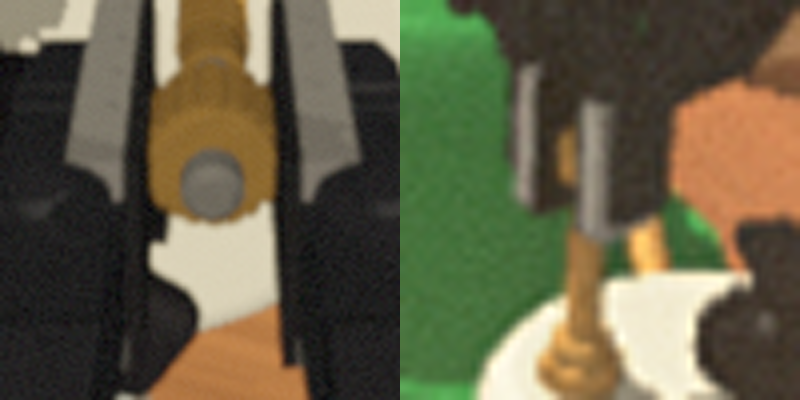

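The nut is now just below the button and the tip stays up. The moment about z has risen to -0.16 N m, which suggests the thread stop. I'll turn a little more to confirm, and lift slightly so the pin is up.

```bash
python3 -m crank '{"travel":[[0,0,0.02],[0,0,0.03],[0,0,0.04],[0,0,0.04],[0,0,0.04]],"turn":[[0,0,5],[0,0,10],[0,0,15],[0,0,15],[0,0,15]],"gripper":[0.9,0.9,0.9,0.9,0.9]}' 20
python3 -c "
from workcell import bot
s=bot.observe();print(s['qpos'].round(3),s['force'],s['moment'])"
```

```text
clock: 11.55
position: [0.4973, -0.0679, 0.1704]
tool_rot: [3.141, -0.001, -2.543]
force: [-0.5, -2.1, -3.3]
grip_width: 0.0127
finger_force: 19.5
[ 0.256  0.424 -0.308  1.968  0.179  0.777  2.014] [-0.46830913 -2.07808202 -3.26234389] [-0.62382592  0.33695953  0.01058755]
```

```bash
python3 -m crank '{"travel":[[0,0,0],[0,0,0],[0,0,0],[0,0,0],[0,0,0]],"turn":[[0,0,0],[0,0,0],[0,0,0],[0,0,0],[0,0,0]],"gripper":[0.7,0.6,0.5,0.5,0.5]}' 20
python3 -m crank '{"travel":[[0,0,1],[0,0,3],[0,0,5],[0,0,7],[0,0,7]],"turn":[[0,0,0],[0,0,0],[0,0,0],[0,0,0],[0,0,0]],"gripper":[0.5,0.5,0.5,0.5,0.5]}'
python3 -m crank '{"travel":[[0,0,0],[0,0,0],[0,0,0],[0,0,0],[0,0,0]],"turn":[[0,0,0],[0,0,0],[0,0,0],[0,0,0],[0,0,0]],"gripper":[1,1,1,1,1]}'
python3 - <<'E'
from workcell import bot
import cv2,numpy as np
from h import *
s=bot.observe();print(s['qpos'].round(3),s['position'],s['force'],s['moment'])
f=bot.grab_frame("wrist");g=bot.grab_frame("side")
print(proj(f,np.array([.4974,-.068,.196])),proj(g,np.array([.4974,-.068,.196])),proj(g,np.array([.4974,-.068,.172])))
o=np.hstack([cv2.resize(f["pixels"][220:320,230:330],(400,400),interpolation=2),cv2.resize(g["pixels"][190:240,270:320],(400,400),interpolation=2)])
cv2.imwrite("pics/w5.png",np.ascontiguousarray(o[:,:,::-1]))
E
```

```text
clock: 12.05
position: [0.4978, -0.0674, 0.1707]
tool_rot: [-3.141, 0.0, -2.539]
force: [0.4, -0.2, 0.2]
grip_width: 0.0427
finger_force: 0.0
clock: 12.55
position: [0.4988, -0.0675, 0.2436]
tool_rot: [-3.139, 0.003, -2.539]
force: [-0.3, -0.1, -0.4]
grip_width: 0.0429
finger_force: 0.0
clock: 13.05
position: [0.4976, -0.0675, 0.2403]
tool_rot: [3.141, -0.0, -2.538]
force: [-0.3, -0.3, -0.8]
grip_width: 0.0002
finger_force: 0.0
[ 0.278  0.331 -0.328  1.895  0.13   0.937  2.063] [ 0.49757667 -0.0674729   0.24034234] [-0.25773792 -0.27865929 -0.78906826] [ 0.03697794 -0.03425837 -0.03431879]
[282.26512206 239.19656073] [293.32126714 204.60969899] [292.84985477 215.8860382 ]
```

View pics/w5.png

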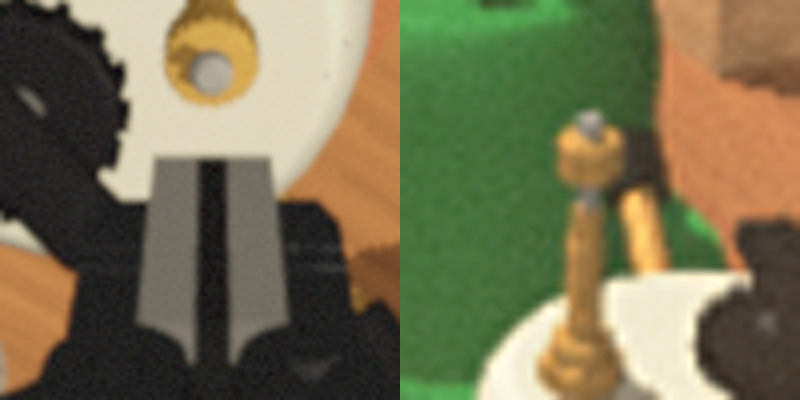

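Released: the side view shows the nut well clear of the seat (gap at crop (590,195)) with the tip just above it. The tip's wrist pixel agrees with the prediction within 1 px, so the shut fingers are over it. I'll descend to just above the tip.

```bash
python3 -m crank '{"travel":[[0,-0.02,-1],[0,-0.02,-2],[0,-0.02,-3],[0,-0.02,-3.8],[0,-0.02,-4.1]],"turn":[[0,0,0],[0,0,0],[0,0,0],[0,0,0],[0,0,0]],"gripper":[1,1,1,1,1]}' 20
for i in 1 2; do python3 -m crank '{"travel":[[0,0,-0.03],[0,0,-0.06],[0,0,-0.1],[0,0,-0.13],[0,0,-0.16]],"turn":[[0,0,0],[0,0,0],[0,0,0],[0,0,0],[0,0,0]],"gripper":[1,1,1,1,1]}' | grep -E "pos|force"; done
for i in 1 2; do python3 -m crank '{"travel":[[0,0,-0.02],[0,0,-0.04],[0,0,-0.06],[0,0,-0.08],[0,0,-0.08]],"turn":[[0,0,0],[0,0,0],[0,0,0],[0,0,0],[0,0,0]],"gripper":[1,1,1,1,1]}' | grep -E "pos|force"; done
```

```text
clock: 13.65
position: [0.4973, -0.0676, 0.1984]
tool_rot: [3.141, -0.001, -2.538]
force: [0.2, -0.4, -0.6]
grip_width: -0.0001
finger_force: 0.0
position: [0.4978, -0.0677, 0.1982]
force: [-0.7, 0.6, -0.4]
finger_force: 0.0
position: [0.4977, -0.0677, 0.1964]
force: [0.7, 0.6, -0.2]
finger_force: 0.0
position: [0.4977, -0.0677, 0.1956]
force: [-0.3, -0.4, 0.9]
finger_force: 0.6
position: [0.4977, -0.0677, 0.1948]
force: [-0.5, 0.3, 1.8]
finger_force: 0.7
```

```bash
for i in 1 2; do python3 -m crank '{"travel":[[0,0,-0.02],[0,0,-0.04],[0,0,-0.06],[0,0,-0.08],[0,0,-0.08]],"turn":[[0,0,0],[0,0,0],[0,0,0],[0,0,0],[0,0,0]],"gripper":[1,1,1,1,1]}' | grep -E "pos|force"; done
```

```text
position: [0.4977, -0.0677, 0.194]
force: [-0.3, -1.4, 2.4]
finger_force: 0.8
position: [0.4977, -0.0677, 0.1932]
force: [0.5, 0.4, 1.7]
finger_force: 1.0
```

```bash
python3 -m crank '{"travel":[[0,0,-0.01],[0,0,-0.02],[0,0,-0.03],[0,0,-0.04],[0,0,-0.04]],"turn":[[0,0,0],[0,0,0],[0,0,0],[0,0,0],[0,0,0]],"gripper":[1,1,1,1,1]}' | grep -E "pos|force"
```

```text
position: [0.4977, -0.0677, 0.1928]
force: [0.9, -0.1, 2.2]
finger_force: 1.0
```

```bash
python3 -m crank '{"travel":[[0,0,-0.01],[0,0,-0.02],[0,0,-0.03],[0,0,-0.04],[0,0,-0.04]],"turn":[[0,0,0],[0,0,0],[0,0,0],[0,0,0],[0,0,0]],"gripper":[1,1,1,1,1]}' | grep -E "pos|force"
```

```text
position: [0.4977, -0.0677, 0.1924]
force: [-0.3, -0.1, 1.8]
finger_force: 1.1
```

```bash
python3 -m crank '{"travel":[[0,0,-0.01],[0,0,-0.02],[0,0,-0.03],[0,0,-0.04],[0,0,-0.04]],"turn":[[0,0,0],[0,0,0],[0,0,0],[0,0,0],[0,0,0]],"gripper":[1,1,1,1,1]}' | grep -E "pos|force"
```

```text
position: [0.4977, -0.0677, 0.192]
force: [-0.1, 0.3, 2.3]
finger_force: 1.1
```

```bash
python3 -m crank '{"travel":[[0,0,-0.01],[0,0,-0.02],[0,0,-0.03],[0,0,-0.04],[0,0,-0.04]],"turn":[[0,0,0],[0,0,0],[0,0,0],[0,0,0],[0,0,0]],"gripper":[1,1,1,1,1]}' | grep -E "pos|force"
```

```text
position: [0.4977, -0.0677, 0.1918]
force: [-1.9, 0.4, 5.9]
finger_force: 3.2
```

```bash
python3 -m crank '{"travel":[[0,0,-0.01],[0,0,-0.02],[0,0,-0.03],[0,0,-0.04],[0,0,-0.04]],"turn":[[0,0,0],[0,0,0],[0,0,0],[0,0,0],[0,0,0]],"gripper":[1,1,1,1,1]}' | grep -E "pos|force"
```

```text
position: [0.4978, -0.0677, 0.1916]
force: [-3.0, 0.1, 11.0]
finger_force: 5.5
```

That is the stop, at about 11 N. I'll ease off 0.1 mm and hold.

```bash
python3 -m crank '{"travel":[[0,0,0.01],[0,0,0.01],[0,0,0.01],[0,0,0.01],[0,0,0.01]],"turn":[[0,0,0],[0,0,0],[0,0,0],[0,0,0],[0,0,0]],"gripper":[1,1,1,1,1]}' | grep -E "clock|pos|force"
for i in 1 2 3 4; do python3 -m crank '{"travel":[[0,0,0],[0,0,0],[0,0,0],[0,0,0],[0,0,0]],"turn":[[0,0,0],[0,0,0],[0,0,0],[0,0,0],[0,0,0]],"gripper":[1,1,1,1,1]}' | grep -E "clock|pos|force"; done
```

```text
clock: 19.65
position: [0.4978, -0.0677, 0.1917]
force: [-2.6, -0.5, 10.8]
finger_force: 4.9
clock: 20.15
position: [0.4978, -0.0677, 0.1917]
force: [-3.0, -0.1, 10.3]
finger_force: 4.9
clock: 20.65
position: [0.4978, -0.0677, 0.1917]
force: [-2.0, -0.2, 9.1]
finger_force: 4.9
clock: 21.15
position: [0.4978, -0.0677, 0.1917]
force: [-2.5, -0.1, 9.1]
finger_force: 4.9
clock: 21.65
position: [0.4978, -0.0677, 0.1917]
force: [-2.4, 0.6, 9.9]
finger_force: 4.9
```

```bash
python3 -m crank '{"travel":[[0,0,0.2],[0,0,0.6],[0,0,2],[0,0,4],[0,0,6]],"turn":[[0,0,0],[0,0,0],[0,0,0],[0,0,0],[0,0,0]],"gripper":[1,1,1,1,1]}'
python3 -m crank '{"travel":[[0,0,2],[0,0,4],[0,0,4],[0,0,4],[0,0,4]],"turn":[[0,0,0],[0,0,0],[0,0,0],[0,0,0],[0,0,0]],"gripper":[1,1,1,1,1]}'
python3 - <<'E'
from workcell import bot
import cv2,numpy as np
g=bot.grab_frame("side")["pixels"]
o=np.hstack([cv2.resize(g[190:240,270:320],(400,400),interpolation=2),cv2.resize(g[180:380,250:450],(400,400),interpolation=2)])
cv2.imwrite("pics/w6.png",np.ascontiguousarray(o[:,:,::-1]))
E
```

```text
clock: 22.15
position: [0.4974, -0.0677, 0.252]
tool_rot: [3.141, -0.001, -2.538]
force: [0.4, 0.9, 0.2]
grip_width: -0.0
finger_force: 0.0
clock: 22.65
position: [0.4973, -0.0677, 0.2906]
tool_rot: [3.141, -0.001, -2.538]
force: [-0.8, -0.4, -0.3]
grip_width: -0.0001
finger_force: 0.0
```

View pics/w6.png

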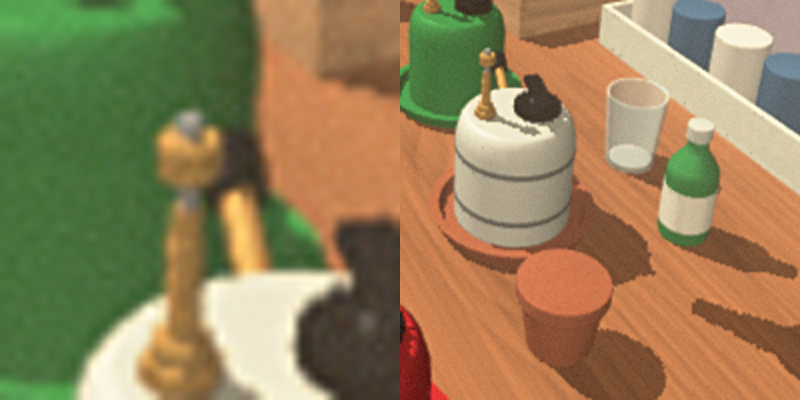

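The tip (crop (190,120)) is back up, the nut is still backed off, and the pot, glass and bottle are untouched.

```bash
python3 -c "
from workcell import bot
print(bot.job_done())"
```

```text
the job is handed in; nothing more can be done
None
```

I backed the nut off to its stop, held the pin on its stop at about 10 N for over two seconds, and let it spring back up; the pot, glass and bottle look unmoved in the last picture, and the job is handed in, but no verdict came back.

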